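# Tip up a sleeve of can ends against the buffer

### The arm

A 6-joint arm with a two-finger parallel gripper is mounted at the origin on a cart in front of the work surface, level with it; the furniture and walls round the work are solid. World frame = base frame: x ahead of the robot, y to its left, z up, the work surface at z = 0. Lengths are in m, angles in degrees, forces in N, time in s.
With the tool pointing down it reaches from about 0.3 to 1 m from the base axis. Payload 5.1 kg.
Tool frame: the origin (TCP) lies at the very end of the fingers, on their centre line; the grasp point (between the pads) lies 19 mm behind it; z points along the fingers, y is the line along which they close (so a half turn about z gives the same grasp; the last joint's range is limited). The gripper opens to 95 mm and grips with 3 to 60 N. Pads are 20 mm wide; open, the fingers measure 119 mm over their backs; the gripper's body (75 mm by 180 mm) begins 59 mm behind the grasp point.
Start: joints at [-71.31, 7.093, 94.555, -0, 78.352, -4.733], TCP at [0.258, -0.596, 0.215] pointing down, gripper open.
Joint ranges: [-149.61, 149.61], [-58.7, 133.49], [1.44, 155.28], [-77.14, 257.14], [18.33, 153.61], [-166.67, 166.67]. Speed limits (degrees/s): [147.25, 147.25, 180, 180, 180, 180].

### API

Orientations are given as [roll, pitch, yaw] about the fixed x, y, z axes, in that order (R = Rz(yaw) Ry(pitch) Rx(roll)).
In Python, from bench import sensors, vision, finish_job gives the robot as it stands.
- The arm moves only by the tool servo_tool, never from a script. Its argument "moves" is a list of rows, each an object of numbers: "x", "y", "z": the shift along the tool's x, y, z in mm; "twist": the turn about the tool's z in degrees. In form: [{"x": .., "y": .., "z": .., "twist": ..}, ...]. A call has 1 to 5 rows; each row shifts and turns the commanded pose from where the row before left it, along the tool's axes as they then stand; what a row does not reach is not made up. A row lasts 1/8 s, in which the tool goes at most 62.5 mm and 10.7 degrees, less where a joint would pass 70% of its speed; a pose out of reach is approached as far as the arm can. A call with a gripper value outside its range is refused whole. "gripper" is the finger opening in mm, from 0 to 95.1, set as the call begins (left out, the last holds). The fingers move at their own pace and stop on an object; the grip force is fixed at half the most. Time passes only in rows, so rows that do not move let the fingers close. It gives the time, the measured TCP pose, the force, the opening and the grip force at its end, in the units of the state.
- sensors.state(): the state, without advancing time (a new reading comes with each control period).
- vision.grab_frame(name): name is "side" or "top" or "wrist"; returns the picture (420x560x3 uint8, red, green, blue); there is no depth.
- vision.camera_params(name): a dict with "mtx" (3x3 intrinsics, pixels), "R" (3x3) and "t" (3): a world point X has camera coordinates R X + t. Camera axes: x right, y down, z forward; pixel columns grow to the right and rows downward; lengths in m; the calibration is good to about 2 mm. The wrist camera is an equidistant fisheye: a pixel r from the principal point sees the ray r / f radians off the axis. A picture is of the moment at which its call begins: read the wrist's pose just before it. camera_params takes no time and is no camera call; for the wrist camera it gives the pose at the moment of the call.
- finish_job(): hands the job in; it is judged then, once.
The state is a dict: "time": time; "joint_positions": joint angles; "joint_velocities": joint speeds; "joint_efforts": joint torques, N m; "eef_pos": TCP position; "ee_rot": TCP orientation; "force": force on the tool from outside, world axes, zero at the start; "ft_torque": the same for the moment, N m; "width": finger opening in m; "grasp_force": force on a finger pad.
Only numpy, scipy, OpenCV 4.12 (cv2) and the standard library are available. Lean on these libraries where they do the work, as an engineer would, in place of code of your own. Each camera call takes 0.05 s, during which the arm holds its last target. There are 200 camera calls.

### The job

A paper sleeve of can ends lies on the tipping bench with one end overhanging the bench's open front. Push it along the bench until its far end, the foot, butts against the spring buffer and presses it fully in, then lift the overhanging end and tip the sleeve up about its foot, keeping the foot down on the bench bed and against the buffer, until the sleeve stands upright by itself on the bed, foot down. Let go and back away; do not carry the sleeve, and leave everything else where it is.

Things in the scene. Friction and masses are not known exactly. Their poses are not given: they have to be found in the camera images.
- sleeve: Brown paper sleeve full of can ends: rigid cylinder, 200 mm long, 58 mm diameter, about 0.3 kg. Own y axis runs along it from the foot to the overhanging end (straight up once it stands). Origin on its skin midway along (underside as it starts), 29 mm from the cylinder's axis. It lies loose in the bench channel, within 2 degrees of the channel's line, foot 10 to 27 mm short of the buffer.
- sleeve_top (a point): Centre of the sleeve's overhanging end face (own y = +100 mm), the end to be raised. It overhangs the front edge of the bench by 51 to 88 mm at the start, by 33 to 60 mm once butted; nothing is under it but the deck, 90 mm below the sleeve.
- sleeve_foot (a point): Centre of the sleeve's other end face (own y = -100 mm), the foot: 29 mm above the bed while the sleeve lies. In tipping, its upper edge slides down the plate and its lower edge 58 mm back along the bed, so it ends standing beside the buffer; within about 16 degrees of vertical it drops upright by itself or, if its edge hangs on the plate, after a nudge.
- bench: Fixed: aluminium bed 220 x 104 x 10 mm on a grey pedestal, bed top 90 mm above the deck. Origin: centre of underside. Its x axis runs along the channel from the open front edge (x = -110 mm) to the buffer. Two blue rails, 72 mm apart inside, 92 mm outside, 21 mm above the bed, from x = -92 to +108 mm, keep the sleeve from rolling. The front looks roughly to the robot's left.
- buffer (a joint): Spring buffer: black upright plate 62 mm wide, 102 mm high, yellow strip at the top, across the channel. 0 m when free, 0.008 m pushed fully in (away from the front), which takes about 2 N besides the sleeve's friction; then it is a hard stop. Springs back when let go. It is set at a different place along the bed each time, not given: push the sleeve until you feel it.
- can_sample: White can 66 mm in diameter, 122 mm high, standing loose at the right of the deck; origin at the centre of its underside. Leave alone.
- tape_roll: Brown tape roll 101 mm in diameter, 48 mm high, lying loose beyond the bench; origin at the centre of its underside. Leave alone.
- date_stamp: Date stamp with red handle on a black foot, 34 x 34 x 70 mm, standing loose beyond the bench; origin at the centre of its underside. Leave alone.

How it is judged:
By the outcome, as a careful person would: the job done as asked, in the order asked, and still so for the second after the job is handed in, with the robot touching nothing.
It also fails if it takes over 51 s, if anything falls off the work surface, if the arm or the gripper's body presses on something with over 40 N, if the wrist force passes 120 N, or if a joint passes its speed limit or range.

## Working session

There is one attempt and no reset: what is moved stays moved. The work goes in short steps, Python scripts to look and compute and a tool call to move; the robot and the scene stay as the last step left them, time stands still between calls to the robot, and variables do not carry over. Pictures are saved under pics/ and viewed, at most 10 in all, crops included, and the job is handed in when it is done.

Besides the shell and the picture viewer there is one more tool, called after "Emit:" as name(argument=value, ...), one argument or row to a line, values as JSON. servo_tool: Moves the arm, as the interface text tells. Its arguments: {"type":"object","properties":{"moves":{"type":"array","items":{"type":"object","properties":{"x":{"type":"number"},"y":{"type":"number"},"z":{"type":"number"},"twist":{"type":"number"}}}},"gripper":{"type":"number"}},"required":["moves"]}

```bash
mkdir -p pics; python3 - <<'E'
from bench import sensors, vision
import cv2, json, numpy as np
print(sensors.state())
for n in ("side","top"):
    im=vision.grab_frame(n); cv2.imwrite(f"pics/{n}0.png",cv2.resize(im[:,:,::-1],(800,600)))
    cv2.imwrite(f"pics/raw_{n}.png",im[:,:,::-1])
    p=vision.camera_params(n); print(n,{k:np.round(v,4).tolist() for k,v in p.items()})
E
```

```text
{'time': 0.0, 'joint_positions': array([-7.13101511e+01,  7.13233038e+00,  9.46319843e+01, -2.08019331e-04,
        7.83497954e+01, -4.73403179e+00]), 'joint_velocities': array([ 0.08174493,  0.07756751,  0.0185378 ,  0.01436006, -0.00296283,
        0.02246771]), 'joint_efforts': array([ 9.69692665e-04, -4.17614651e+01, -3.59932137e+01,  7.75729842e-02,
        4.90490289e-02, -1.74261581e-04]), 'eef_pos': array([ 0.2581536 , -0.59586306,  0.21342184]), 'ee_rot': array([-1.79886262e+02, -9.21459135e-03,  2.34239138e+01]), 'force': array([-0.15912541, -0.6403756 , -0.19661603]), 'ft_torque': array([-0.00241089, -0.04583001, -0.01168377]), 'grasp_force': 0.0, 'width': 0.09473466864473125}
side {'mtx': [[388.4397, 0.0, 288.4735], [0.0, 388.4397, 211.8531], [0.0, 0.0, 1.0]], 'R': [[-0.9713, -0.2368, -0.0212], [-0.1058, 0.5104, -0.8534], [0.2129, -0.8267, -0.5208]], 't': [0.5564, 0.189, 0.738]}
top {'mtx': [[450.193, 0.0, 280.3739], [0.0, 450.193, 208.4627], [0.0, 0.0, 1.0]], 'R': [[0.0229, -0.9997, 0.0102], [-0.9839, -0.0243, -0.1769], [0.1771, -0.006, -0.9842]], 't': [-0.0626, 0.5725, 0.8633]}
```

View pics/side0.png

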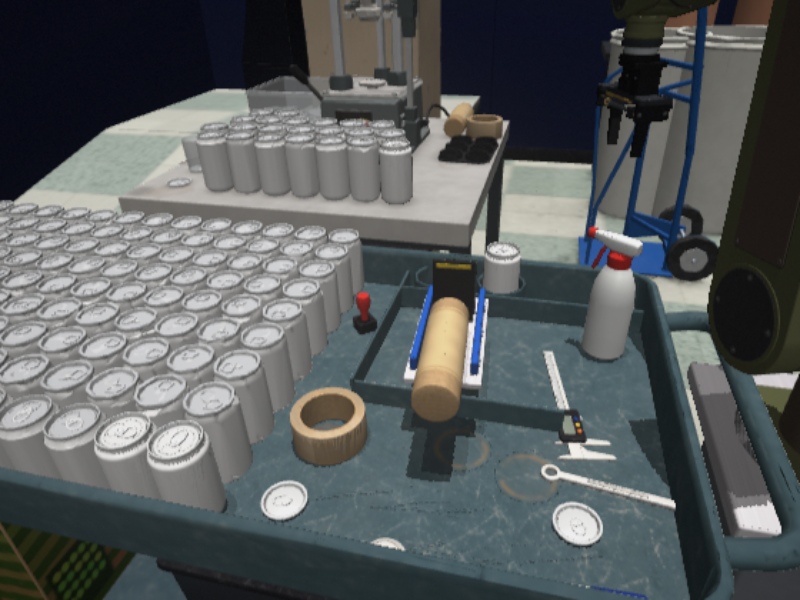

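View pics/top0.png

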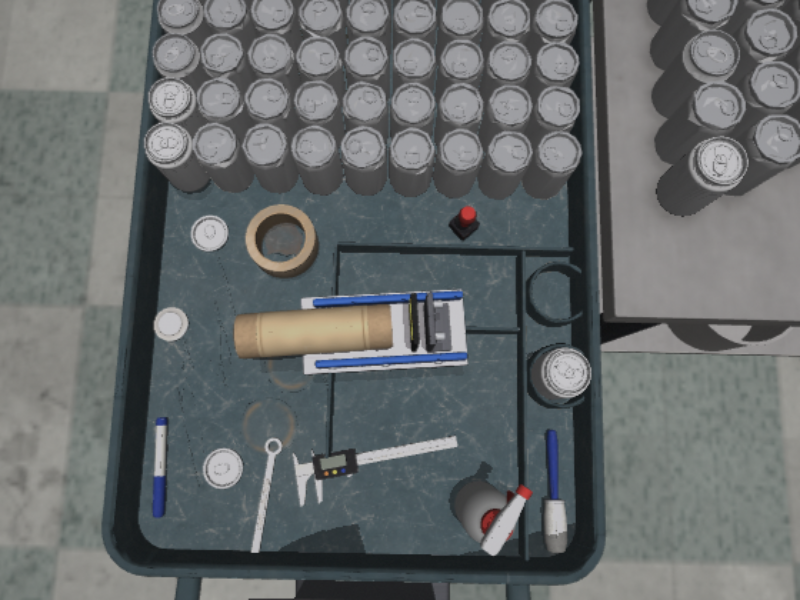

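The side view shows the sleeve's overhanging end at about (437,395) and the buffer's yellow strip at about (454,267). In the top view the sleeve runs from (236,336) to (391,327). The bed corners are at (302,299), (304,373), (467,364) and (463,291), and the plate is at about x=413.

```bash
cat > h.py <<'E'
import numpy as np
from bench import vision
def px(name,pts,z,s=1.4286):
    p=vision.camera_params(name);K,R,t=[np.array(p[k]) for k in("mtx","R","t")]
    o=-R.T@t;out=[]
    for u,v in pts:
        d=R.T@np.linalg.solve(K,[u/s,v/s,1]);out.append(o+d*(z-o[2])/d[2])
    return np.round(out,4)
E
python3 - <<'E'
from h import *
print("bed",px("top",[(302,299),(304,373),(467,364),(463,291)],.09))
print("rails",px("top",[(314,301),(316,364),(467,356),(463,294)],.111))
print("sleeve edges",px("top",[(235,316),(238,357),(391,306),(391,348)],.119))
print("plate top",px("top",[(412,295),(412,349)],.192))
print("end c side",px("side",[(437,395)],.119))
E
```

```text
bed [[ 0.562   0.0851  0.09  ]
 [ 0.4621  0.0774  0.09  ]
 [ 0.4792 -0.1397  0.09  ]
 [ 0.5785 -0.1337  0.09  ]]
rails [[ 0.556   0.066   0.111 ]
 [ 0.4729  0.0595  0.111 ]
 [ 0.488  -0.1373  0.111 ]
 [ 0.5703 -0.1316  0.111 ]]
sleeve edges [[ 0.5322  0.1669  0.119 ]
 [ 0.4789  0.1594  0.119 ]
 [ 0.5505 -0.0363  0.119 ]
 [ 0.4953 -0.0377  0.119 ]]
plate top [[ 0.5523 -0.0618  0.192 ]
 [ 0.4874 -0.0631  0.192 ]]
end c side [[0.5036 0.1484 0.119 ]]
```

Emit:
servo_tool(
  moves=[
    {"z":-30,"twist":-10},
    {"z":-30,"twist":-10},
    {"z":-30,"twist":-10},
    {"z":-30,"twist":-10},
    {"z":-30,"twist":-10},
  ],
  gripper=90,
)

```text
schema error: expected keys x, y, z, twist
```

Emit:
servo_tool(
  moves=[
    {"twist":-10.5},
    {"twist":-10.5},
    {"x":40,"y":17},
    {"x":45,"y":19},
    {"x":45,"y":19},
  ],
)

```text
schema error: expected keys x, y, z, twist
```

Emit:
servo_tool(
  moves=[
    {"x":45,"y":19},
    {"x":45,"y":19},
    {"x":45,"y":19},
    {"x":45,"y":19},
    {"x":45,"y":19},
  ],
)

```text
schema error: expected keys x, y, z, twist
```

Emit:
servo_tool(
  moves=[
    {"x":45,"y":19},
    {"x":45,"y":19},
    {"x":45,"y":19},
    {"x":45,"y":19},
    {"x":45,"y":19},
  ],
)

```text
schema error: expected keys x, y, z, twist
```

Emit:
servo_tool(
  moves=[
    {"x":0,"y":0,"z":-30,"twist":-10},
    {"x":0,"y":0,"z":-30,"twist":-10},
    {"x":0,"y":0,"z":-30,"twist":-10},
    {"x":0,"y":0,"z":-30,"twist":-10},
    {"x":0,"y":0,"z":-30,"twist":-10},
  ],
  gripper=90,
)

```text
time: 0.72
eef_pos: [0.2583, -0.5962, 0.3649]
ee_rot: [-180.0, -0.1, 73.7]
force: [0.1, -0.0, 0.7]
width: 0.0895
grasp_force: 0.0
```

Emit:
servo_tool(
  moves=[
    {"x":0,"y":0,"z":0,"twist":-10.5},
    {"x":0,"y":0,"z":0,"twist":-10.5},
    {"x":40,"y":17,"z":0,"twist":0},
    {"x":45,"y":19,"z":0,"twist":0},
    {"x":45,"y":19,"z":0,"twist":0},
  ],
)

```text
time: 1.35
eef_pos: [0.3033, -0.4611, 0.3639]
ee_rot: [-180.0, -0.1, 94.4]
force: [0.5, -0.2, 1.0]
width: 0.0898
grasp_force: 0.0
```

Emit:
servo_tool(
  moves=[
    {"x":45,"y":19,"z":0,"twist":0},
    {"x":45,"y":19,"z":0,"twist":0},
    {"x":45,"y":19,"z":0,"twist":0},
    {"x":45,"y":19,"z":0,"twist":0},
    {"x":45,"y":19,"z":0,"twist":0},
  ],
)

```text
time: 1.98
eef_pos: [0.3806, -0.2293, 0.3642]
ee_rot: [-180.0, -0.0, 94.4]
force: [1.1, 0.3, 0.0]
width: 0.0902
grasp_force: 0.0
```

Emit:
servo_tool(
  moves=[
    {"x":45,"y":19,"z":0,"twist":0},
    {"x":45,"y":19,"z":0,"twist":0},
    {"x":45,"y":19,"z":0,"twist":0},
    {"x":45,"y":19,"z":0,"twist":0},
    {"x":45,"y":19,"z":0,"twist":0},
  ],
)

```text
time: 2.6
eef_pos: [0.458, 0.0024, 0.3643]
ee_rot: [-180.0, 0.0, 94.4]
force: [0.7, 0.2, -0.8]
width: 0.09
grasp_force: 0.0
```

Emit:
servo_tool(
  moves=[
    {"x":45,"y":19,"z":0,"twist":0},
    {"x":45,"y":19,"z":0,"twist":0},
    {"x":40,"y":17,"z":30,"twist":0},
    {"x":14,"y":5,"z":40,"twist":0},
    {"x":0,"y":0,"z":20,"twist":0},
  ],
)

```text
time: 3.22
eef_pos: [0.5054, 0.1495, 0.2713]
ee_rot: [-179.7, 0.0, 94.5]
force: [0.2, -0.8, -0.1]
width: 0.09
grasp_force: 0.0
```

```bash
python3 - <<'E'
from bench import sensors, vision
import cv2, numpy as np
p=vision.camera_params("wrist"); im=vision.grab_frame("wrist")
cv2.imwrite("pics/w1.png",cv2.resize(im[:,:,::-1],(800,600)))
np.savez("w1.npz",**p); print({k:np.round(v,4).tolist() for k,v in p.items()}, sensors.state()['eef_pos'])
E
```

```text
{'mtx': [[325.1923, 0.0, 282.6305], [0.0, 325.1923, 211.4869], [0.0, 0.0, 1.0]], 'R': [[0.9969, 0.0791, -0.005], [0.0777, -0.9634, 0.2567], [0.0155, -0.2563, -0.9665]], 't': [-0.5146, 0.0615, 0.476]} [0.50454084 0.14861492 0.26924749]
```

View pics/w1.png

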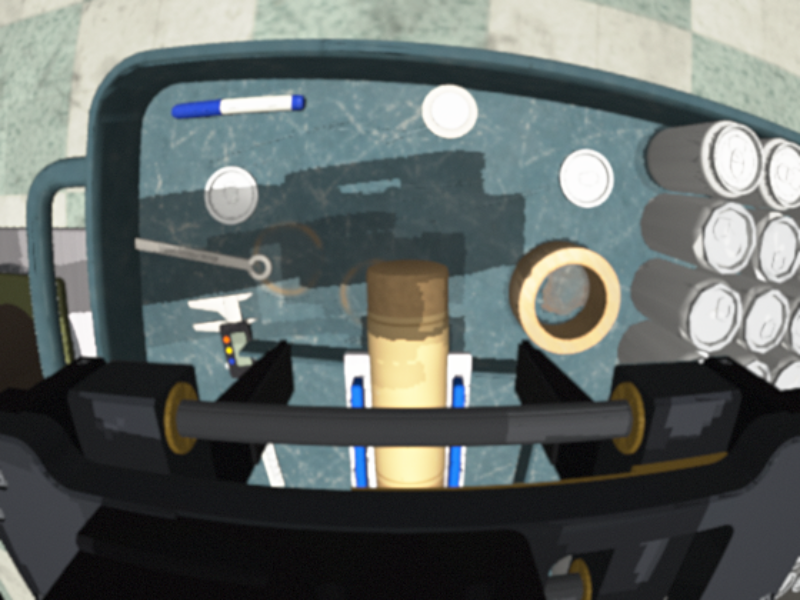

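The wrist view shows the sleeve's end edge at about (408,262), with its sides at x=367 and x=447. The bed's front corners are at about (344,355) and (472,355).

```bash
cat >> h.py <<'E'
def wpx(pts,zs,s=1.4286,f="w1.npz"):
    p=np.load(f);K,R,t=p["mtx"],p["R"],p["t"];o=-R.T@t;out=[]
    for (u,v),z in zip(pts,zs):
        a=np.array([u/s-K[0,2],v/s-K[1,2]])/K[0,0];r=np.hypot(*a)
        d=R.T@np.r_[np.sin(r)*a/r,np.cos(r)];out.append(o+d*(z-o[2])/d[2])
    return np.round(out,4)
E
python3 - <<'E'
from h import *
print(wpx([(408,262),(367,268),(447,268),(369,340),(446,340),(344,355),(472,355)],[.148,.125,.125,.125,.125,.09,.09]))
print(px("top",[(236,336)],.148))
E
```

```text
[[0.5061 0.1708 0.148 ]
 [0.4785 0.1603 0.125 ]
 [0.5339 0.1648 0.125 ]
 [0.4831 0.1076 0.125 ]
 [0.5387 0.1121 0.125 ]
 [0.4614 0.0802 0.09  ]
 [0.5656 0.0886 0.09  ]]
[[0.5028 0.1566 0.148 ]]
```

Emit:
servo_tool(
  moves=[
    {"x":6,"y":3,"z":30,"twist":0},
    {"x":0,"y":0,"z":40,"twist":0},
    {"x":0,"y":0,"z":40,"twist":0},
    {"x":0,"y":0,"z":40,"twist":0},
    {"x":0,"y":0,"z":19,"twist":0},
  ],
  gripper=80,
)

```text
time: 3.9
eef_pos: [0.5085, 0.154, 0.1043]
ee_rot: [-179.9, 0.0, 94.3]
force: [-0.1, 0.9, 0.0]
width: 0.0799
grasp_force: 0.0
```

Emit:
servo_tool(
  moves=[
    {"x":0,"y":0,"z":0,"twist":0},
    {"x":0,"y":0,"z":0,"twist":0},
    {"x":0,"y":0,"z":0,"twist":0},
  ],
  gripper=59.5,
)

```text
time: 4.28
eef_pos: [0.5105, 0.1554, 0.1078]
ee_rot: [179.8, -0.0, 94.4]
force: [0.0, 0.1, 0.2]
width: 0.0603
grasp_force: 0.0
```

Emit:
servo_tool(
  moves=[
    {"x":0,"y":0,"z":3,"twist":0},
    {"x":0,"y":0,"z":0,"twist":0},
  ],
  gripper=57.5,
)

```text
time: 4.53
eef_pos: [0.5105, 0.1558, 0.1041]
ee_rot: [179.8, -0.1, 94.4]
force: [1.2, 1.7, 3.7]
width: 0.0578
grasp_force: 30.0
```

Emit:
servo_tool(
  moves=[
    {"x":0,"y":0,"z":0,"twist":0},
    {"x":0,"y":0,"z":0,"twist":0},
  ],
  gripper=56,
)

```text
time: 4.78
eef_pos: [0.5104, 0.1559, 0.1039]
ee_rot: [179.8, -0.1, 94.4]
force: [3.0, 4.1, 5.1]
width: 0.0578
grasp_force: 30.0
```

Emit:
servo_tool(
  moves=[
    {"x":0,"y":0,"z":-2,"twist":0},
    {"x":-5,"y":0,"z":0,"twist":0},
    {"x":-5,"y":0,"z":0,"twist":0},
    {"x":-4,"y":0,"z":0,"twist":0},
    {"x":0,"y":0,"z":0,"twist":0},
  ],
)

```text
time: 5.4
eef_pos: [0.5097, 0.1415, 0.1048]
ee_rot: [-179.9, -0.1, 94.4]
force: [-0.5, 5.4, 5.6]
width: 0.058
grasp_force: 30.0
```

Emit:
servo_tool(
  moves=[
    {"x":-2,"y":0,"z":0,"twist":0},
    {"x":-2,"y":0,"z":0,"twist":0},
    {"x":-2,"y":0,"z":0,"twist":0},
    {"x":0,"y":0,"z":0,"twist":0},
  ],
)

```text
time: 5.9
eef_pos: [0.5102, 0.136, 0.1051]
ee_rot: [-179.9, -0.1, 94.4]
force: [-0.7, 5.6, 6.2]
width: 0.0581
grasp_force: 30.0
```

Emit:
servo_tool(
  moves=[
    {"x":0,"y":0,"z":-2,"twist":0},
    {"x":-2,"y":0,"z":0,"twist":0},
    {"x":0,"y":0,"z":0,"twist":0},
  ],
)

```text
time: 6.28
eef_pos: [0.5096, 0.1327, 0.1056]
ee_rot: [-179.8, 0.0, 94.4]
force: [-0.9, 1.6, 0.3]
width: 0.0578
grasp_force: 30.0
```

Emit:
servo_tool(
  moves=[
    {"x":-2,"y":0,"z":0,"twist":0},
    {"x":-2,"y":0,"z":0,"twist":0},
    {"x":0,"y":0,"z":0,"twist":0},
  ],
)

```text
time: 6.65
eef_pos: [0.5106, 0.1286, 0.106]
ee_rot: [-179.9, 0.0, 94.4]
force: [-0.5, 0.7, -3.4]
width: 0.0575
grasp_force: 30.0
```

Emit:
servo_tool(
  moves=[
    {"x":-2,"y":0,"z":1,"twist":0},
    {"x":-2,"y":0,"z":0,"twist":0},
    {"x":0,"y":0,"z":0,"twist":0},
  ],
)

```text
time: 7.02
eef_pos: [0.5114, 0.1252, 0.1056]
ee_rot: [-180.0, -0.0, 94.4]
force: [-1.4, 1.9, -2.0]
width: 0.0579
grasp_force: 30.0
```

Emit:
servo_tool(
  moves=[
    {"x":-2,"y":0,"z":0,"twist":0},
    {"x":-2,"y":0,"z":0,"twist":0},
    {"x":0,"y":0,"z":0,"twist":0},
  ],
)

```text
time: 7.4
eef_pos: [0.5118, 0.1231, 0.1058]
ee_rot: [180.0, -0.3, 94.4]
force: [-1.1, 8.6, -2.2]
width: 0.0582
grasp_force: 30.0
```

Emit:
servo_tool(
  moves=[
    {"x":-2,"y":0,"z":0,"twist":0},
    {"x":0,"y":0,"z":0,"twist":0},
  ],
)

```text
time: 7.65
eef_pos: [0.5119, 0.1231, 0.1059]
ee_rot: [179.9, -0.5, 94.3]
force: [-0.7, 16.0, -2.1]
width: 0.0578
grasp_force: 30.0
```

Emit:
servo_tool(
  moves=[
    {"x":2,"y":0,"z":0,"twist":0},
    {"x":1.3,"y":0,"z":-8.4,"twist":0},
    {"x":0.5,"y":0,"z":-8.3,"twist":0},
    {"x":0,"y":0,"z":0,"twist":0},
  ],
)

```text
time: 8.15
eef_pos: [0.512, 0.1235, 0.1229]
ee_rot: [179.9, -0.1, 94.4]
force: [-0.8, 4.7, -3.3]
width: 0.0578
grasp_force: 30.0
```

Emit:
servo_tool(
  moves=[
    {"x":0.2,"y":0,"z":-8.2,"twist":0},
    {"x":0.1,"y":0,"z":-8.2,"twist":0},
    {"x":0,"y":0,"z":0,"twist":0},
  ],
)

```text
time: 8.52
eef_pos: [0.5121, 0.123, 0.1396]
ee_rot: [179.9, 0.0, 94.4]
force: [0.3, 1.1, -2.1]
width: 0.0577
grasp_force: 30.0
```

```bash
python3 - <<'E'
from bench import vision
import cv2
im=vision.grab_frame("side")[:,:,::-1]
cv2.imwrite("pics/s2.png",cv2.resize(im[130:330,220:420],(600,600),interpolation=cv2.INTER_CUBIC))
E
```

```text
(no output)
```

View pics/s2.png

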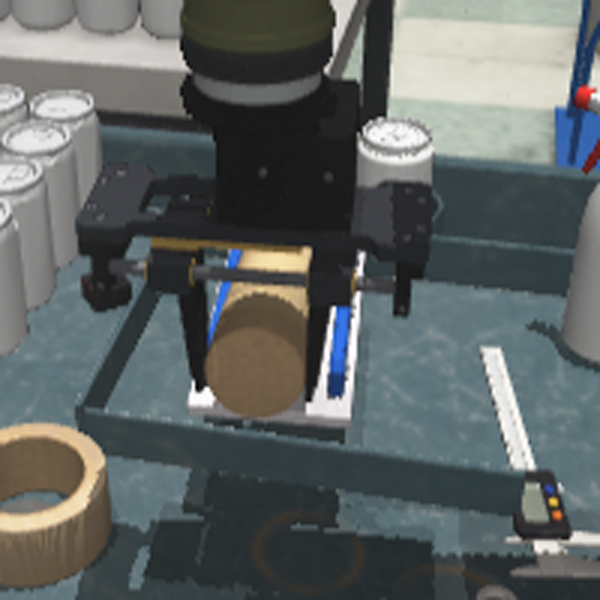

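The side crop shows the end face at about (257,355) between the fingers, but the foot is hidden. I'll check the tilt from the top camera.

```bash
python3 - <<'E'
from bench import vision
import cv2
im=vision.grab_frame("top")[:,:,::-1]
cv2.imwrite("pics/t2.png",cv2.resize(im[180:280,180:340],(800,500),interpolation=cv2.INTER_CUBIC))
E
```

```text
(no output)
```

View pics/t2.png

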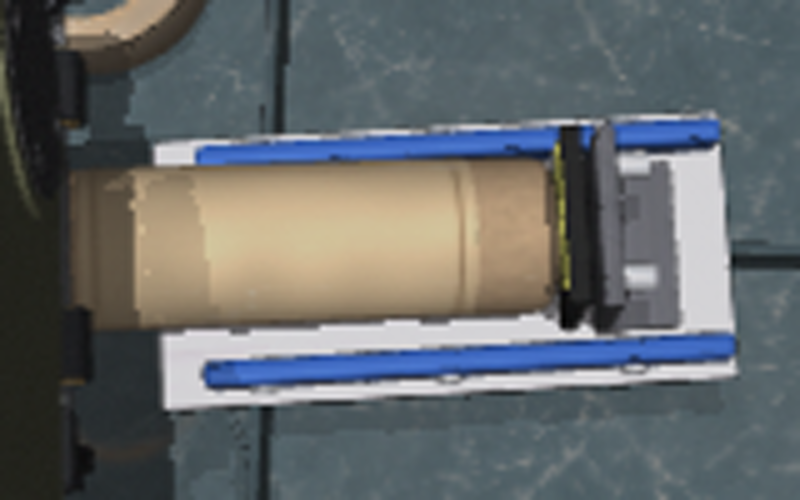

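The top crop shows the sleeve's free end wider (160 px) than its foot (145 px). So it is tilting, with the foot against the plate at about x=555.

Emit:
servo_tool(
  moves=[
    {"x":-2,"y":0,"z":0,"twist":0},
    {"x":-0.5,"y":0,"z":-8,"twist":0},
    {"x":-0.7,"y":0,"z":-8,"twist":0},
    {"x":0,"y":0,"z":0,"twist":0},
  ],
)

```text
time: 9.12
eef_pos: [0.5121, 0.1202, 0.1553]
ee_rot: [180.0, -0.0, 94.4]
force: [-0.0, 3.5, -3.2]
width: 0.0578
grasp_force: 30.0
```

Emit:
servo_tool(
  moves=[
    {"x":-1.2,"y":0,"z":-7.7,"twist":0},
    {"x":-1.4,"y":0,"z":-7.6,"twist":0},
    {"x":0,"y":0,"z":0,"twist":0},
  ],
)

```text
time: 9.5
eef_pos: [0.5124, 0.1172, 0.171]
ee_rot: [179.9, 0.0, 94.4]
force: [-0.9, 1.4, -2.8]
width: 0.058
grasp_force: 30.0
```

Emit:
servo_tool(
  moves=[
    {"x":-2,"y":0,"z":0,"twist":0},
    {"x":-2,"y":0,"z":0,"twist":0},
    {"x":0,"y":0,"z":0,"twist":0},
  ],
)

```text
time: 9.88
eef_pos: [0.5124, 0.1163, 0.1708]
ee_rot: [179.9, -0.4, 94.4]
force: [-1.0, 11.9, -0.3]
width: 0.0579
grasp_force: 30.0
```

Emit:
servo_tool(
  moves=[
    {"x":-2,"y":0,"z":0,"twist":0},
    {"x":0,"y":0,"z":0,"twist":0},
  ],
)

```text
time: 10.12
eef_pos: [0.5125, 0.1161, 0.1712]
ee_rot: [179.9, -0.6, 94.4]
force: [-1.7, 17.1, 1.2]
width: 0.0578
grasp_force: 30.0
```

```bash
python3 - <<'E'
from bench import vision
import cv2
im=vision.grab_frame("top")[:,:,::-1]
cv2.imwrite("pics/t3.png",cv2.resize(im[180:280,180:340],(800,500),interpolation=cv2.INTER_CUBIC))
E
```

```text
(no output)
```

View pics/t3.png

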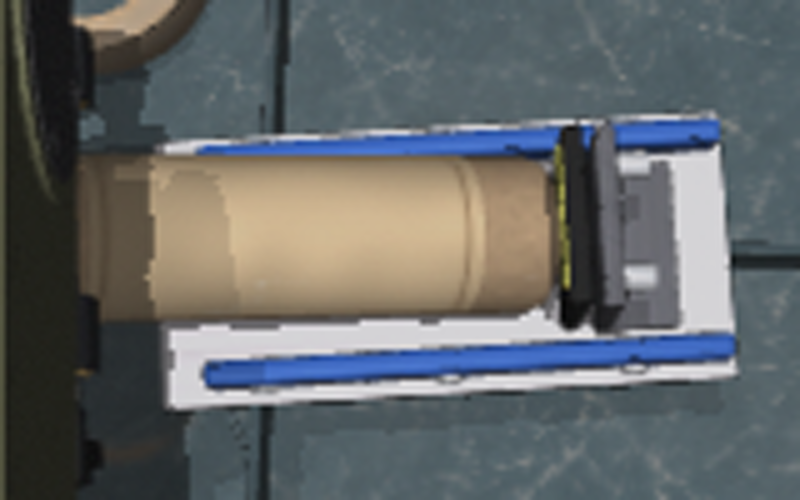

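The top crop shows the foot edge still on the plate at about x=555, with the plate fully in and the tilt larger than before. I'll continue the arc, easing the preload and checking the force.

Emit:
servo_tool(
  moves=[
    {"x":1.5,"y":0,"z":-7.1,"twist":0},
    {"x":-1.9,"y":0,"z":-7.1,"twist":0},
    {"x":-2.5,"y":0,"z":-6.8,"twist":0},
    {"x":-2.8,"y":0,"z":-6.6,"twist":0},
    {"x":0,"y":0,"z":0,"twist":0},
  ],
)

```text
time: 10.8
eef_pos: [0.5132, 0.1061, 0.1983]
ee_rot: [179.9, -0.1, 94.4]
force: [0.2, 6.0, -0.7]
width: 0.0577
grasp_force: 30.0
```

Emit:
servo_tool(
  moves=[
    {"x":-3.5,"y":0,"z":-6.3,"twist":0},
    {"x":-3.7,"y":0,"z":-6.2,"twist":0},
    {"x":-4.0,"y":0,"z":-5.8,"twist":0},
    {"x":-4.2,"y":0,"z":-5.7,"twist":0},
    {"x":0,"y":0,"z":0,"twist":0},
  ],
)

```text
time: 11.42
eef_pos: [0.5144, 0.0915, 0.2225]
ee_rot: [179.9, -0.2, 94.4]
force: [-0.7, 8.1, -0.2]
width: 0.0578
grasp_force: 30.0
```

Emit:
servo_tool(
  moves=[
    {"x":-4.5,"y":0,"z":-5.3,"twist":0},
    {"x":-4.8,"y":0,"z":-5.0,"twist":0},
    {"x":-5.0,"y":0,"z":-4.8,"twist":0},
    {"x":-5.2,"y":0,"z":-4.5,"twist":0},
    {"x":0,"y":0,"z":0,"twist":0},
  ],
)

```text
time: 12.05
eef_pos: [0.5164, 0.0734, 0.2436]
ee_rot: [179.8, -0.3, 94.4]
force: [0.2, 12.6, 4.5]
width: 0.0575
grasp_force: 30.0
```

Emit:
servo_tool(
  moves=[
    {"x":-4.5,"y":0,"z":-5,"twist":0},
    {"x":-5.5,"y":0,"z":-4.0,"twist":0},
    {"x":-6,"y":0,"z":-3.7,"twist":0},
    {"x":-6.3,"y":0,"z":-3.2,"twist":0},
    {"x":0,"y":0,"z":0,"twist":0},
  ],
)

```text
time: 12.68
eef_pos: [0.5173, 0.048, 0.2569]
ee_rot: [-180.0, 0.0, 94.4]
force: [-0.7, 1.2, -4.6]
width: 0.0576
grasp_force: 30.0
```

Emit:
servo_tool(
  moves=[
    {"x":-7.5,"y":0,"z":-1.2,"twist":0},
    {"x":-7.2,"y":0,"z":-2.2,"twist":0},
    {"x":-7,"y":0,"z":-2,"twist":0},
    {"x":-7.2,"y":0,"z":-1.6,"twist":0},
    {"x":0,"y":0,"z":0,"twist":0},
  ],
)

```text
time: 13.3
eef_pos: [0.5197, 0.0194, 0.2643]
ee_rot: [180.0, 0.0, 94.4]
force: [-0.2, 1.5, -3.3]
width: 0.0577
grasp_force: 30.0
```

```bash
python3 - <<'E'
from bench import vision
import cv2
im=vision.grab_frame("side")[:,:,::-1]
cv2.imwrite("pics/s3.png",cv2.resize(im[100:300,220:420],(600,600),interpolation=cv2.INTER_CUBIC))
E
```

```text
(no output)
```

View pics/s3.png

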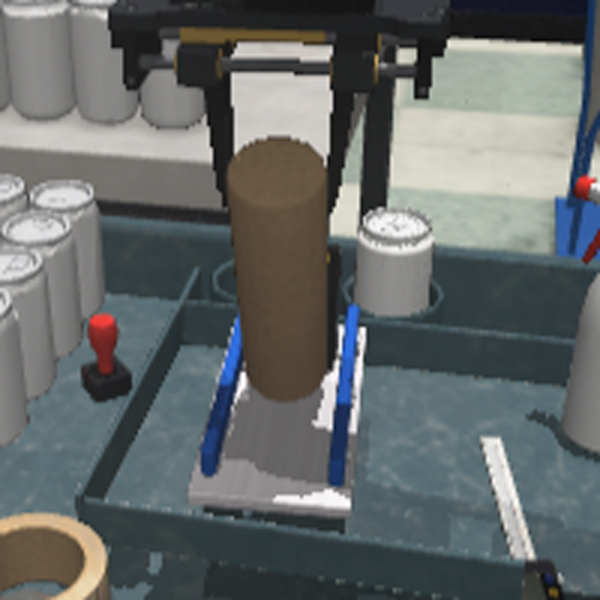

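The side crop shows the sleeve steeply tilted, with the foot's lower edge at about (283,400), the top rim at about (278,137) and the fingers at the top sides.

```bash
python3 - <<'E'
from h import *
print(px("side",[(220+283/3,100+400/3)],.09,1),px("side",[(220+283/3,100+400/3)],.095,1), px("side",[(220+278/3,100+150/3)],.285,1), px("top",[(180+560/5,180+240/5)],.192,1))
E
```

```text
[[ 0.5202 -0.0231  0.09  ]] [[ 0.519 -0.016  0.095]] [[ 0.5227 -0.0056  0.285 ]] [[ 0.5153 -0.0686  0.192 ]]
```

Emit:
servo_tool(
  moves=[
    {"x":-1,"y":0,"z":1,"twist":0},
    {"x":-1,"y":0,"z":1,"twist":0},
    {"x":0,"y":0,"z":1,"twist":0},
    {"x":0,"y":0,"z":0,"twist":0},
  ],
)

```text
time: 13.85
eef_pos: [0.5197, 0.0182, 0.261]
ee_rot: [-180.0, -0.0, 94.4]
force: [-0.2, 1.2, -3.0]
width: 0.0577
grasp_force: 30.0
```

Emit:
servo_tool(
  moves=[
    {"x":-0.5,"y":0,"z":1,"twist":0},
    {"x":-0.5,"y":0,"z":1,"twist":0},
    {"x":0,"y":0,"z":0,"twist":0},
  ],
)

```text
time: 14.22
eef_pos: [0.5198, 0.017, 0.259]
ee_rot: [-180.0, -0.0, 94.4]
force: [-0.7, 1.2, -2.8]
width: 0.0577
grasp_force: 30.0
```

Emit:
servo_tool(
  moves=[
    {"x":-0.5,"y":0,"z":1,"twist":0},
    {"x":-0.5,"y":0,"z":1,"twist":0},
    {"x":0,"y":0,"z":0,"twist":0},
  ],
)

```text
time: 14.6
eef_pos: [0.52, 0.016, 0.2574]
ee_rot: [180.0, 0.0, 94.4]
force: [0.2, 1.3, -1.2]
width: 0.0575
grasp_force: 30.0
```

Emit:
servo_tool(
  moves=[
    {"x":-2,"y":0,"z":0,"twist":0},
    {"x":-2,"y":0,"z":0,"twist":0},
    {"x":0,"y":0,"z":0,"twist":0},
  ],
)

```text
time: 14.98
eef_pos: [0.5205, 0.0119, 0.2579]
ee_rot: [179.9, 0.0, 94.4]
force: [-0.8, 2.2, 2.7]
width: 0.0576
grasp_force: 30.0
```

Emit:
servo_tool(
  moves=[
    {"x":-2,"y":0,"z":0,"twist":0},
    {"x":-2,"y":0,"z":0,"twist":0},
    {"x":0,"y":0,"z":0,"twist":0},
  ],
)

```text
time: 15.35
eef_pos: [0.521, 0.0079, 0.2583]
ee_rot: [179.9, 0.0, 94.4]
force: [-1.0, 2.3, 5.5]
width: 0.0571
grasp_force: 30.0
```

Emit:
servo_tool(
  moves=[
    {"x":-4,"y":0,"z":-1.5,"twist":0},
    {"x":-4.5,"y":0,"z":-0.5,"twist":0},
    {"x":-4.5,"y":0,"z":0,"twist":0},
    {"x":-4.5,"y":0,"z":0,"twist":0},
    {"x":0,"y":0,"z":0,"twist":0},
  ],
)

```text
time: 15.98
eef_pos: [0.5223, -0.01, 0.2598]
ee_rot: [179.9, 0.0, 94.4]
force: [0.7, 2.3, 5.4]
width: 0.0571
grasp_force: 30.0
```

Emit:
servo_tool(
  moves=[
    {"x":-4,"y":0,"z":-0.3,"twist":0},
    {"x":-4,"y":0,"z":0,"twist":0},
    {"x":-4,"y":0,"z":0,"twist":0},
    {"x":0,"y":0,"z":0,"twist":0},
  ],
)

```text
time: 16.48
eef_pos: [0.5232, -0.0218, 0.2599]
ee_rot: [179.9, 0.0, 94.4]
force: [0.3, 1.3, 4.6]
width: 0.0561
grasp_force: 29.8
```

```bash
python3 - <<'E'
from bench import vision
import cv2, numpy as np
a=vision.grab_frame("side")[:,:,::-1][80:280,220:420]
b=vision.grab_frame("top")[:,:,::-1][160:280,200:340]
a=cv2.resize(a,(500,500),interpolation=cv2.INTER_CUBIC);b=cv2.resize(b,(280,240),interpolation=cv2.INTER_CUBIC)
c=np.zeros((500,780,3),np.uint8);c[:,:500]=a;c[:240,500:]=b
cv2.imwrite("pics/s4.png",c)
E
```

```text
(no output)
```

View pics/s4.png

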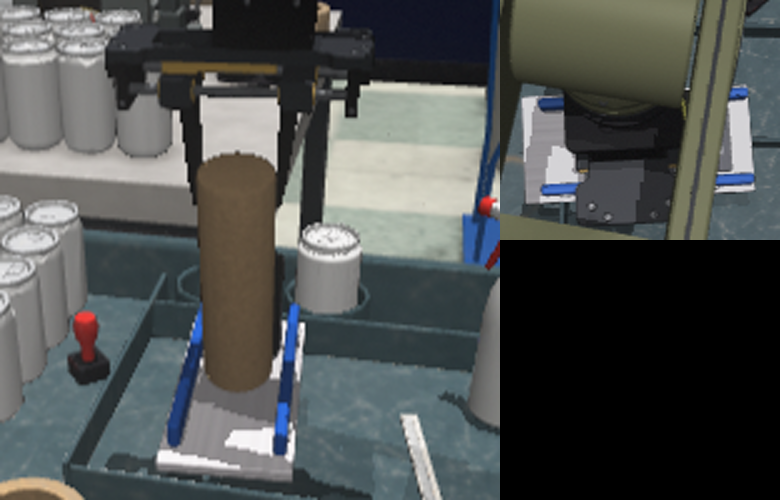

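The side crop shows the sleeve nearly upright, with its lower edge at about (238,388) and its top ellipse between rows 153 and 195. The finger width has dropped to 56 mm, so the pads are ahead of the axis. I'll work out the lean.

```bash
python3 - <<'E'
from h import *
p=vision.camera_params("side");K,R,t=[np.array(p[k]) for k in("mtx","R","t")]
d=np.array([.077,-.997,0]);Z=np.array([0,0,1.])
def row(X):
    c=K@(R@X+t);return (c[1]/c[2]-80)*2.5
for ly in(-.03,-.025,-.02,-.015,-.01):
  for th in(70,75,80,85,90):
    s,c=np.sin(np.radians(th)),np.cos(np.radians(th))
    a=-c*d+s*Z;n=s*d+c*Z
    low=np.array([.5195+(ly+.02)*-.077,ly,.09])
    f=low+.2*a;b=f+.058*n
    print(ly,th,[round(row(x)) for x in(low,f,b)],"axis y@grasp",np.round((low+.029*n+.185*a)[1],4),"plateedge",np.round((low+.058*n)[1],4))
E
```

```text
-0.03 70 [379, 209, 153] axis y@grasp 0.0059 plateedge -0.0843
-0.03 75 [379, 193, 144] axis y@grasp -0.0102 plateedge -0.0859
-0.03 80 [379, 178, 137] axis y@grasp -0.0264 plateedge -0.0869
-0.03 85 [379, 166, 132] axis y@grasp -0.0427 plateedge -0.0876
-0.03 90 [379, 157, 130] axis y@grasp -0.0589 plateedge -0.0878
-0.025 70 [382, 212, 156] axis y@grasp 0.0109 plateedge -0.0793
-0.025 75 [382, 196, 146] axis y@grasp -0.0052 plateedge -0.0809
-0.025 80 [382, 181, 139] axis y@grasp -0.0214 plateedge -0.0819
-0.025 85 [382, 169, 134] axis y@grasp -0.0377 plateedge -0.0826
-0.025 90 [382, 159, 132] axis y@grasp -0.0539 plateedge -0.0828
-0.02 70 [385, 215, 158] axis y@grasp 0.0159 plateedge -0.0743
-0.02 75 [385, 198, 149] axis y@grasp -0.0002 plateedge -0.0759
-0.02 80 [385, 184, 142] axis y@grasp -0.0164 plateedge -0.0769
-0.02 85 [385, 172, 137] axis y@grasp -0.0327 plateedge -0.0776
-0.02 90 [385, 162, 134] axis y@grasp -0.0489 plateedge -0.0778
-0.015 70 [389, 219, 161] axis y@grasp 0.0209 plateedge -0.0693
-0.015 75 [389, 201, 151] axis y@grasp 0.0048 plateedge -0.0709
-0.015 80 [389, 187, 144] axis y@grasp -0.0114 plateedge -0.0719
-0.015 85 [389, 174, 139] axis y@grasp -0.0277 plateedge -0.0726
-0.015 90 [389, 164, 136] axis y@grasp -0.0439 plateedge -0.0728
-0.01 70 [392, 222, 164] axis y@grasp 0.0259 plateedge -0.0643
-0.01 75 [392, 204, 154] axis y@grasp 0.0098 plateedge -0.0659
-0.01 80 [392, 189, 146] axis y@grasp -0.0064 plateedge -0.0669
-0.01 85 [392, 177, 141] axis y@grasp -0.0227 plateedge -0.0676
-0.01 90 [392, 167, 139] axis y@grasp -0.0389 plateedge -0.0678
```

Emit:
servo_tool(
  moves=[
    {"x":4,"y":0,"z":0,"twist":0},
    {"x":18,"y":0,"z":0,"twist":0},
  ],
  gripper=66,
)

```text
time: 16.82
eef_pos: [0.5203, 0.0005, 0.258]
ee_rot: [-179.8, 0.0, 94.3]
force: [0.7, 0.0, -0.3]
width: 0.0648
grasp_force: 0.0
```

Emit:
servo_tool(
  moves=[
    {"x":0,"y":0,"z":0,"twist":0},
    {"x":0,"y":0,"z":0,"twist":0},
  ],
  gripper=50,
)

```text
time: 17.08
eef_pos: [0.5206, 0.0012, 0.2587]
ee_rot: [-179.9, -0.0, 94.5]
force: [0.3, 0.3, -0.9]
width: 0.0577
grasp_force: 30.0
```

```bash
python3 - <<'E'
from bench import vision
import cv2, numpy as np
a=vision.grab_frame("side")[:,:,::-1][80:280,220:420]
cv2.imwrite("pics/s5.png",cv2.resize(a,(500,500),interpolation=cv2.INTER_CUBIC))
E
```

```text
(no output)
```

View pics/s5.png

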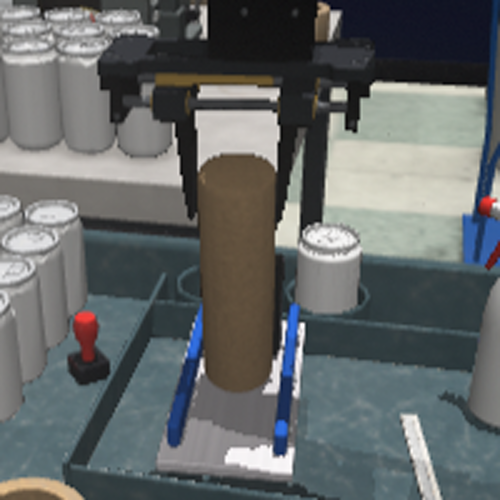

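The side crop shows the same lean, with the lower edge at row 388 and the top rim from 153 to 193. The sleeve stayed put through the release, and the pads are now back over the axis at 57.7 mm width.

Emit:
servo_tool(
  moves=[
    {"x":-3,"y":0,"z":0,"twist":0},
    {"x":-3,"y":0,"z":0,"twist":0},
    {"x":-3,"y":0,"z":0,"twist":0},
    {"x":-3,"y":0,"z":0,"twist":0},
    {"x":0,"y":0,"z":0,"twist":0},
  ],
)

```text
time: 17.75
eef_pos: [0.522, -0.0117, 0.2592]
ee_rot: [-180.0, 0.0, 94.4]
force: [-0.7, 2.1, -3.5]
width: 0.0578
grasp_force: 30.0
```

Emit:
servo_tool(
  moves=[
    {"x":-3,"y":0,"z":0.7,"twist":0},
    {"x":-3,"y":0,"z":0.7,"twist":0},
    {"x":-3,"y":0,"z":0.6,"twist":0},
    {"x":0,"y":0,"z":0,"twist":0},
  ],
)

```text
time: 18.25
eef_pos: [0.523, -0.0208, 0.2583]
ee_rot: [179.9, 0.0, 94.4]
force: [-0.6, 2.3, 3.2]
width: 0.0581
grasp_force: 30.0
```

Emit:
servo_tool(
  moves=[
    {"x":-3,"y":0,"z":-0.3,"twist":0},
    {"x":-3,"y":0,"z":0,"twist":0},
    {"x":-3,"y":0,"z":0,"twist":0},
    {"x":0,"y":0,"z":0,"twist":0},
  ],
)

```text
time: 18.75
eef_pos: [0.5236, -0.0297, 0.2576]
ee_rot: [180.0, 0.0, 94.4]
force: [1.0, 1.6, 0.5]
width: 0.0583
grasp_force: 30.0
```

Emit:
servo_tool(
  moves=[
    {"x":-3,"y":0,"z":0.4,"twist":0},
    {"x":-3,"y":0,"z":0.4,"twist":0},
    {"x":0,"y":0,"z":0,"twist":0},
  ],
)

```text
time: 19.12
eef_pos: [0.5239, -0.0356, 0.2569]
ee_rot: [-180.0, 0.0, 94.4]
force: [0.5, 2.0, 0.8]
width: 0.0582
grasp_force: 30.0
```

```bash
python3 - <<'E'
from bench import vision
import cv2, numpy as np
a=vision.grab_frame("side")[:,:,::-1][80:280,220:420]
cv2.imwrite("pics/s6.png",cv2.resize(a,(500,500),interpolation=cv2.INTER_CUBIC))
E
```

```text
(no output)
```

View pics/s6.png

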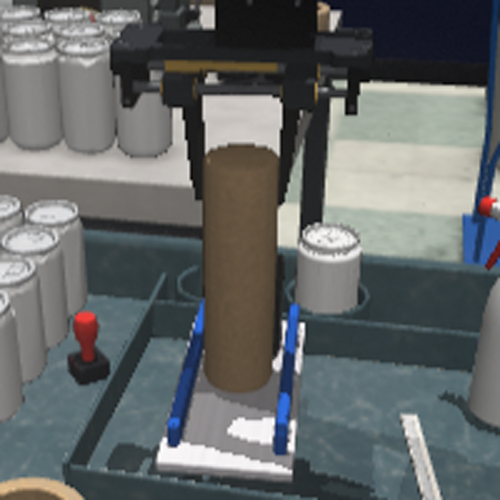

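The side crop shows the lower edge at about row 390 and the top rim from about 144 to 178, roughly 5 to 8° short of vertical and stable. I've used my picture views, so from here I go by numbers.

Emit:
servo_tool(
  moves=[
    {"x":-3,"y":0,"z":0.3,"twist":0},
    {"x":-3,"y":0,"z":0.3,"twist":0},
    {"x":-3,"y":0,"z":0.3,"twist":0},
    {"x":0,"y":0,"z":0,"twist":0},
  ],
)

```text
time: 19.68
eef_pos: [0.5247, -0.0422, 0.2578]
ee_rot: [179.9, -0.3, 94.5]
force: [-2.2, 9.7, 7.6]
width: 0.0579
grasp_force: 30.0
```

```bash
cat > m.py <<'E'
import cv2,numpy as np
from bench import vision
def brown():
    im=vision.grab_frame("side")[:,:,::-1]; h=cv2.cvtColor(im,cv2.COLOR_BGR2HSV)[...].astype(int)
    m=((h[...,0]>5)&(h[...,0]<28)&(h[...,1]>60)&(h[...,2]>40)).astype(np.uint8)
    m[:, :280]=0;m[:,345:]=0;m[:110]=0;m[260:]=0
    n,l,s,_=cv2.connectedComponentsWithStats(m); k=1+np.argmax(s[1:,4]);m=l==k
    r=np.where(m[:,310:320].any(1))[0]
    e=[(y,*np.where(m[y])[0][[0,-1]]) for y in(160,175,190,205,220)]
    print("rows(crop)",(r[0]-80)*2.5,(r[-1]-79)*2.5,"edges",[tuple(map(int,x)) for x in e])
E
python3 -c "
import m,cv2,numpy as np;m.brown()
im=cv2.imread('pics/s6.png');print(im[130:215:5,240].sum(1).tolist())"
```

```text
rows(crop) 142.5 392.5 edges [(160, 301, 330), (175, 301, 330), (190, 301, 329), (205, 302, 329), (220, 302, 328)]
[610, 609, 627, 255, 215, 216, 225, 233, 252, 259, 247, 252, 263, 257, 254, 253, 252]
```

Contact on the plate (y 9.7 N) with the axis at the expected upright position. I'll relax and open.

Emit:
servo_tool(
  moves=[
    {"x":1.5,"y":0,"z":-1.2,"twist":0},
    {"x":0,"y":0,"z":0,"twist":0},
  ],
)

```text
time: 19.98
eef_pos: [0.5246, -0.0417, 0.2577]
ee_rot: [180.0, -0.1, 94.5]
force: [-0.4, 5.7, 3.6]
width: 0.0582
grasp_force: 30.0
```

Emit:
servo_tool(
  moves=[
    {"x":0,"y":0,"z":0,"twist":0},
    {"x":0,"y":0,"z":0,"twist":0},
    {"x":0,"y":0,"z":0,"twist":0},
    {"x":0,"y":0,"z":0,"twist":0},
  ],
  gripper=80,
)

```text
time: 20.48
eef_pos: [0.5244, -0.0431, 0.2571]
ee_rot: [-180.0, 0.0, 94.4]
force: [-0.5, -0.3, -0.7]
width: 0.0796
grasp_force: 0.0
```

```bash
python3 -c "
import m;m.brown()"
```

```text
rows(crop) 147.5 395.0 edges [(160, 301, 330), (175, 301, 330), (190, 301, 329), (205, 302, 329), (220, 302, 328)]
```

Emit:
servo_tool(
  moves=[
    {"x":0,"y":0,"z":-20,"twist":0},
    {"x":0,"y":0,"z":-30,"twist":0},
    {"x":0,"y":0,"z":-30,"twist":0},
    {"x":0,"y":0,"z":-20,"twist":0},
    {"x":0,"y":0,"z":0,"twist":0},
  ],
)

```text
time: 21.15
eef_pos: [0.5252, -0.0429, 0.36]
ee_rot: [179.8, 0.1, 94.4]
force: [0.2, -0.0, -0.2]
width: 0.0805
grasp_force: 0.0
```

Emit:
servo_tool(
  moves=[
    {"x":40,"y":0,"z":0,"twist":0},
    {"x":50,"y":0,"z":0,"twist":0},
    {"x":50,"y":0,"z":0,"twist":0},
    {"x":50,"y":0,"z":0,"twist":0},
    {"x":30,"y":0,"z":0,"twist":0},
  ],
)

```text
time: 21.78
eef_pos: [0.5065, 0.1785, 0.3555]
ee_rot: [-179.8, 0.0, 94.5]
force: [-0.1, 0.3, 0.7]
width: 0.0801
grasp_force: 0.0
```

```bash
cat >> m.py <<'E'
def top():
    im=vision.grab_frame("top")[:,:,::-1]; h=cv2.cvtColor(im,cv2.COLOR_BGR2HSV).astype(int)
    m=((h[...,0]>5)&(h[...,0]<26)&(h[...,1]>60)&(h[...,2]>40)).astype(np.uint8)
    m[:, :230]=0;m[:,345:]=0;m[:175]=0;m[280:]=0
    n,l,s,c=cv2.connectedComponentsWithStats(m);k=1+np.argmax(s[1:,4]);print("top",s[k],c[k])
    crop=im[200:260:6,235:310:5]; 
    for r in crop: print(' '.join('%3d,%3d'%(p[2],p[0]) for p in r))
E
python3 - <<'E'
import m,numpy as np;from bench import vision,sensors
m.brown();m.top();print(sensors.state()['eef_pos'])
p=vision.camera_params("top");K,R,t=[np.array(p[k]) for k in("mtx","R","t")]
d=np.array([.077,-.997,0]);Z=np.array([0,0,1.]);e=np.array([.997,.077,0])
for th in(80,85,90):
  s,c=np.sin(np.radians(th)),np.cos(np.radians(th));a=-c*d+s*Z;n=s*d+c*Z
  o=np.array([.519,-.006,.09])+.029*n
  for q in (o+.2*a,o):
    P=[q+.029*(np.cos(f)*n+np.sin(f)*e) for f in np.linspace(0,6.28,60)]
    x=[(K@(R@X+t)) for X in P];x=np.array([v[:2]/v[2] for v in x]);print(th,x.min(0).round(1),x.max(0).round(1))
E
```

```text
rows(crop) 145.0 395.0 edges [(160, 301, 330), (175, 301, 330), (190, 301, 329), (205, 302, 329), (220, 302, 328)]
top [ 254  195   38   49 1478] [272.86400541 218.51420839]
 32, 38  81,103  84,103  89,109  97,113 179,121 186,126 192,129 196,131 197,131 174,120  83,101  92,109  86,105  81,102
 50, 55  96,113  91,100 150,156 165,127 187,126 194,130 192,129 189,126 196,133 197,133 122, 83  60,188 102,109  64,192
 53,169  46,152  37,124  28, 81 186,124 200,134 196,131 202,136 194,130 194,131 187,125 183,123 151,152 103,110 210,212
211,213 210,213 210,213 211,213 179,120 187,124 190,126 196,131 199,134 196,132 195,131 168,113 144,145 102,109 106,113
210,213 210,213 211,213 151,152 141,142 181,121 187,125 192,130 193,129 199,133 187,125  50, 39 119,121  94,101  94,100
210,213 210,212 210,213 211,213 147,148  63, 45 157,106 185,125 186,125 130, 87  69, 51 161, 72  81, 82  68, 72 108,116
210,213 211,213 210,212 211,213 211,213  54, 41  62, 43  66, 47  67, 46  68, 50  69, 50 106, 54  70, 70  44, 47 147,153
210,213 210,213 210,213 210,213 210,213 210,212  60, 50  54, 39  55, 41  67, 50 202,204  14, 15 101,102  29, 32  91, 97
210,213 210,213 210,212 210,213 210,213 210,213 209,211 207,210 207,211 206,209 154,164  82,119  42,136  49,160  52,166
 71,199  73,202  75,202  69,194  58,175  52,162  48,156  59,130  45, 80  54, 73  86,107 127,142 210,213 210,213 129,133
[0.50647588 0.1788301  0.35542268]
80 [229.2 196.5] [267.3 235.1]
80 [257.6 216.3] [287.4 246.4]
85 [240.6 195.9] [279.4 234.5]
85 [257.6 216.5] [287.7 246.5]
90 [252.3 195.6] [291.2 234. ]
90 [257.6 216.8] [287.7 246.7]
```

```bash
python3 -c "
from bench import finish_job;print(finish_job())"
```

```text
the job is handed in; nothing more can be done
None
```

The sleeve stands upright by itself on the bed beside the buffer, the gripper is open and clear, and the job is handed in at about 22 s; the foot lifted a few millimetres off the bed for part of the tip (about 60–70°), and I set it back down before finishing.

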